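# Ready the matching ink roller

### The arm

A 6-joint arm with a two-finger parallel gripper is mounted at the origin on the work surface. World frame = base frame: x ahead of the robot, y to its left, z up, the work surface at z = 0. Lengths are in mm, angles in rad, forces in N, time in s.
With the tool pointing down it reaches from about 300 to 825 mm from the base axis. Payload 5.4 kg.
Tool frame: the origin (TCP) lies on the centre line of the jaws, within the pads' length; the fingertips stand 25 mm ahead of it and the grasp point (between the pads) lies 6 mm ahead of it; z points along the fingers, y is the line along which they close (so a half turn about z gives the same grasp; the last joint's range is limited). The gripper opens to 92 mm and grips with 3 to 60 N. Pads are 20 mm wide; open, the fingers measure 128 mm over their backs; the gripper's body (75 mm by 189 mm) begins 69 mm behind the grasp point.
Start: joints at [0.978, 0.158, 1.597, -0, 1.386, -0.21], TCP at [214.782, 533.362, 239.601] pointing down, gripper open.
Joint ranges: [-2.91, 2.91], [-0.94, 2.29], [0.18, 2.7], [-1.29, 4.43], [0.17, 2.64], [-3, 3]. Speed limits (rad/s): [2.57, 2.57, 3.14, 3.14, 3.14, 3.14].

### API

Orientations are given as a rotation vector (axis times angle).
In Python, from plant import bot gives the robot as it stands.
- The arm moves only by the tool shift_gripper, called as name(argument=value, ...) on one line, values as JSON. Schema: {"type":"object","properties":{"motion":{"type":"array","items":{"type":"array","items":{"type":"number"},"minItems":7,"maxItems":7},"minItems":1,"maxItems":8},"only":{"type":"string"},"quiet":{"type":"boolean"},"lines":{"type":"string"}},"required":["motion"],"additionalProperties":false}. motion is a list of rows, 1 to 8 of them, each of 7 numbers: the opening from 0.0 (shut) to 1.0 (fully open), then dx, dy, dz in cm, then a rotation vector rx, ry, rz in units of 0.1 rad; each row shifts and turns the commanded pose from where the row before left it, along the tool's axes as they then stand; what a row does not reach is not made up. A row lasts 1/12 s, in which the tool goes at most 41.7 mm and 0.125 rad, less where a joint would pass 70% of its speed; a pose out of reach is approached as far as the arm can. The fingers move at their own pace and stop on an object; the grip force is fixed at half the most. Time passes only in rows, so rows that do not move let the fingers close. The tool returns the time, the measured TCP pose, the force, the opening and the grip force at its end. only (a regular expression) keeps the lines of the reply that match it, lines (a string "A,B") keeps lines A to B, and quiet returns only ok. Input that does not fit is refused with a message, and nothing moves.
- bot.sense(): the state, without advancing time (a new reading comes with each control period).
- bot.snapshot(name): name is "scene" or "top"; returns the picture (420x560x3 uint8, red, green, blue); there is no depth.
- bot.camera_model(name): a dict with "camera_matrix" (3x3 intrinsics, pixels), "pose" (4x4, takes a point from camera to world coordinates). Camera axes: x right, y down, z forward; pixel columns grow to the right and rows downward; lengths in mm; the calibration is good to about 2 mm. A picture is of the moment at which its call begins. camera_model takes no time and is no camera call.
- bot.finish_job(): hands the job in; it is judged then, once.
The state is a dict: "time_s": time; "joint_positions": joint angles; "joint_velocities": joint speeds; "tau": joint torques, N m; "tcp_pos": TCP position; "tool_rot": TCP orientation; "wrist_force": force on the tool from outside, world axes, zero at the start; "moment": the same for the moment, N m; "finger_gap": opening from 0.0 (shut) to 1.0 (fully open); "gripper_force": force on a finger pad.
Only numpy, scipy, OpenCV 4.12 (cv2) and the standard library are available. Lean on these libraries where they do the work, as an engineer would, in place of code of your own. Each camera call takes 0.05 s, during which the arm holds its last target. There are 200 camera calls.

### The job

One of the two lino printing blocks lies on the print bed, the white board with the metal corner stop; take the ink roller whose width matches that block, drawing it straight up out of its stand. Finish while still holding it in the gripper, over the middle of that block and about a hand's breadth (10 cm) above it, touching nothing else: roller end low, the roller itself level and lying across the block's width, the handle tilted to about 45 degrees along the block's length (either way). Leave the other roller in its stand and both blocks, the ink jar, the eraser and the scissors where they are.

Things in the scene. Friction and masses are not known exactly. Their poses are not given: they have to be found in the camera images.
- roller_wide: Wide rubber ink roller 100 mm long, 38 mm thick (does not spin), steel yoke 112 mm over all, 36 mm deep. Origin mid roller axis; y along roller, z up the handle. Wooden handle 24 (x) x 28 (y) mm, z 58 to 148 mm, grip it from above. Starts upright, roller down, in its stand, yaw as the stand's. 0.32 kg +-20%, heavy at the roller end: a 40 N grip holds it slanted.
- roller_narrow: Narrow rubber ink roller 52 mm long, 38 mm thick (does not spin), steel yoke 64 mm over all, 36 mm deep. Origin mid roller axis; y along roller, z up the handle. Wooden handle 24 (x) x 28 (y) mm, z 58 to 148 mm, grip it from above. Starts upright, roller down, in its stand, yaw as the stand's. 0.24 kg +-20%, heavy at the roller end: a 40 N grip holds it slanted.
- stand_wide: fixed plywood stand of the wide roller, foot 100 x 156 mm; slot 43 x 116 mm (long side along y), floor 8 mm, rim 70 mm above the table. Origin under its middle, on the table. Stowed roller's origin is 27 mm above it; raise the roller 65 mm to clear the rim. The two stands are left and right of the bed, either way round.
- stand_narrow: fixed plywood stand of the narrow roller, foot 100 x 108 mm; slot 43 x 68 mm (long side along y), floor 8 mm, rim 70 mm above the table. Origin under its middle, on the table. Stowed roller's origin is 27 mm above it; raise the roller 65 mm to clear the rim. The two stands are left and right of the bed, either way round.
- block_wide: wide printing block, 140 mm long (x), 100 mm wide (y), 22 mm thick: plywood with grey lino on top. Origin under its middle, on the board it lies on (8 mm above the table). It lies either on the print bed or on the drying board.
- block_narrow: narrow printing block, 140 mm long (x), 52 mm wide (y), 22 mm thick: plywood with grey lino on top. Origin under its middle, on the board it lies on (8 mm above the table). It lies either on the print bed or on the drying board.
- print_bed: fixed white board 190 (x) x 170 (y) x 8 mm with 10 mm wide aluminium stops along its +x and -y edges, rising to 22 mm above the table. Origin under its middle on the table. The block to be inked lies near its middle (within 20 mm).
- drying_board: fixed plain cork board 160 (x) x 170 (y) x 8 mm, beyond the print bed. Origin under its middle on the table. The block not in use lies here.
- ink_jar: closed glass ink jar with black cap, 64 mm across, 75 mm high; origin under its middle. Leave alone.
- eraser: white eraser 45 x 24 x 13 mm; origin under its middle. Leave alone.
- scissors: black-handled scissors lying flat, about 200 mm long, 10 mm high, along their own x, tips to +x; origin near the rivet, on the table. Leave alone.

How it is judged (in metres and radians):
On the way:
1. the roller matching the block on the print bed is drawn up clear of its stand, still upright and above it, in the fingers (((horizontal distance between block_wide and print_bed below 0.07 m and z of roller_wide in the frame of stand_wide above 0.085 m and horizontal distance between roller_wide and stand_wide below 0.04 m and angle between roller_wide's own z axis and vertical below 0.4 rad and contact force between roller_wide and the fingers above 0.5 N) or (horizontal distance between block_narrow and print_bed below 0.07 m and z of roller_narrow in the frame of stand_narrow above 0.085 m and horizontal distance between roller_narrow and stand_narrow below 0.04 m and angle between roller_narrow's own z axis and vertical below 0.4 rad and contact force between roller_narrow and the fingers above 0.5 N))), for 0.05 s.
At the end, for the whole second after the job is handed in: Matching roller at rest in the fingers, carried by nothing else: its middle within 25 mm of the block's middle in plan, 80 to 220 mm above the table, handle 30 to 60 degrees from upright, roller end low, roller within 14 degrees of the block's width; other roller in its stand (((horizontal distance between block_wide and print_bed below 0.07 m and contact force between roller_wide and the fingers above 0.5 N and contact force between roller_wide and block_wide below 0.2 N and contact force between roller_wide and print_bed below 0.2 N and contact force between roller_wide and drying_board below 0.2 N and contact force between roller_wide and block_narrow below 0.2 N and contact force between roller_wide and stand_wide below 0.2 N and contact force between roller_wide and stand_narrow below 0.2 N and height (world z) of roller_wide between 0.08 and 0.22 m and horizontal distance between roller_wide and block_wide below 0.025 m and angle between roller_wide's own z axis and vertical between 0.52 and 1.05 rad and angle between the y axis of roller_wide and the y axis of block_wide, either way round below 0.25 rad and linear speed of roller_wide below 0.03 m/s and angular speed of roller_wide below 0.2 rad/s and horizontal distance between roller_narrow and stand_narrow below 0.02 m and height (world z) of roller_narrow below 0.04 m) or (horizontal distance between block_narrow and print_bed below 0.07 m and contact force between roller_narrow and the fingers above 0.5 N and contact force between roller_narrow and block_narrow below 0.2 N and contact force between roller_narrow and print_bed below 0.2 N and contact force between roller_narrow and drying_board below 0.2 N and contact force between roller_narrow and block_wide below 0.2 N and contact force between roller_narrow and stand_narrow below 0.2 N and contact force between roller_narrow and stand_wide below 0.2 N and height (world z) of roller_narrow between 0.08 and 0.22 m and horizontal distance between roller_narrow and block_narrow below 0.025 m and angle between roller_narrow's own z axis and vertical between 0.52 and 1.05 rad and angle between the y axis of roller_narrow and the y axis of block_narrow, either way round below 0.25 rad and linear speed of roller_narrow below 0.03 m/s and angular speed of roller_narrow below 0.2 rad/s and horizontal distance between roller_wide and stand_wide below 0.02 m and height (world z) of roller_wide below 0.04 m))); the arm keeps its last pose, push and grip.
It fails at once if the roller that does not match is pulled out or shoved ((horizontal distance between block_wide and print_bed below 0.07 m and distance of roller_narrow from where it was at the start of the episode above 0.03 m) or (horizontal distance between block_narrow and print_bed below 0.07 m and distance of roller_wide from where it was at the start of the episode above 0.03 m)).
It fails at once if a printing block is shifted (more than 20 mm) (distance of any of block_wide, block_narrow from where it was at the start of the episode above 0.02 m).
It fails at once if the ink jar, eraser or scissors are shifted (more than 30 mm) (distance of any of ink_jar, eraser, scissors from where it was at the start of the episode above 0.03 m).
It also fails if it takes over 38 s, if anything falls off the work surface, if the arm or the gripper's body presses on something with over 40 N, if the wrist force passes 120 N, or if a joint passes its speed limit or range.

## Working session

There is one attempt and no reset: what is moved stays moved. The work goes in short steps, Python scripts to look and compute and a tool call to move; the robot and the scene stay as the last step left them, time stands still between calls to the robot, and variables do not carry over. Pictures are saved under pics/ and viewed, at most 10 in all, crops included, and the job is handed in when it is done.

```bash
mkdir -p pics; ls
```

Run:
```python
from plant import bot
import cv2
for n in("top","scene"):
    cv2.imwrite(f"pics/{n}0.png",cv2.resize(bot.snapshot(n),(784,588),interpolation=cv2.INTER_CUBIC)[:,:,::-1])
    print(bot.camera_model(n))
s=bot.sense();print(s)
```

```text
pics
plant.py
{'camera_matrix': array([[402.87197233,   0.        , 278.88289966],
       [  0.        , 402.87197233, 206.21511297],
       [  0.        ,   0.        ,   1.        ]]), 'pose': array([[-2.82767478e-02, -9.86485418e-01,  1.61390663e-01,
         4.70226169e+02],
       [-9.99577761e-01,  2.89853217e-02,  2.03722382e-03,
         1.38399356e+01],
       [-6.68765186e-03, -1.61264911e-01, -9.86888496e-01,
         9.20930344e+02],
       [ 0.00000000e+00,  0.00000000e+00,  0.00000000e+00,
         1.00000000e+00]])}
{'camera_matrix': array([[530.44917415,   0.        , 277.80453325],
       [  0.        , 530.44917415, 207.23198234],
       [  0.        ,   0.        ,   1.        ]]), 'pose': array([[-7.38293218e-01,  5.62306836e-01, -3.72470329e-01,
         1.09250570e+03],
       [ 6.74478353e-01,  6.14326627e-01, -4.09489616e-01,
         5.05095853e+02],
       [-1.44036929e-03, -5.53546581e-01, -8.32816971e-01,
         1.05867404e+03],
       [ 0.00000000e+00,  0.00000000e+00,  0.00000000e+00,
         1.00000000e+00]])}
{'time_s': 0.1, 'joint_positions': array([ 9.77877707e-01,  1.58953830e-01,  1.59807376e+00, -2.49023464e-05,
        1.38620407e+00, -2.10116590e-01]), 'joint_velocities': array([-0.00068546, -0.00230267, -0.0034995 ,  0.00128133, -0.00072918,
       -0.00081007]), 'tau': array([ 2.24367170e-05, -3.86500454e+01, -3.22960460e+01,  7.02852546e-02,
        3.39225749e-02, -1.56547662e-05]), 'tcp_pos': array([214.51706361, 532.93342113, 238.75173541]), 'tool_rot': array([-5.97514526e-01, -3.08361676e+00,  2.38434583e-03]), 'wrist_force': array([-0.48407504,  0.76202496,  0.16691796]), 'moment': array([-0.00124954, -0.0171864 , -0.02455063]), 'gripper_force': 0.0, 'finger_gap': 1.0021331335570385}
```

View pics/top0.png

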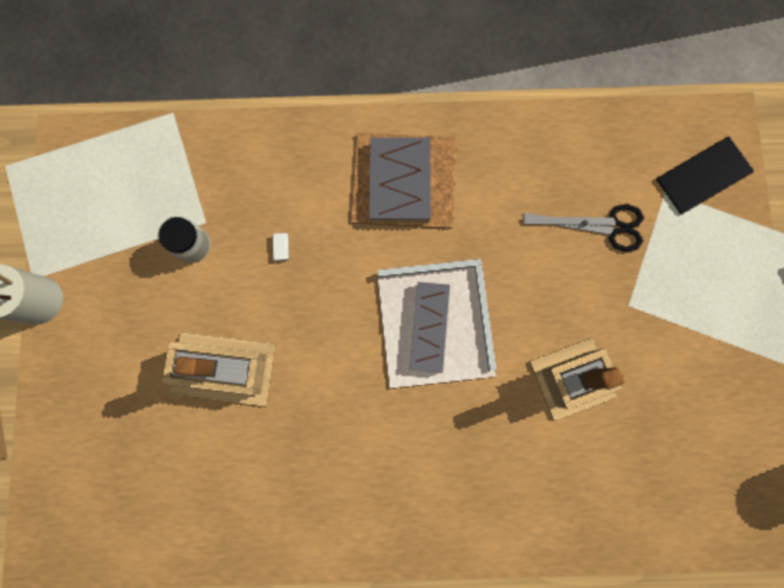

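View pics/scene0.png

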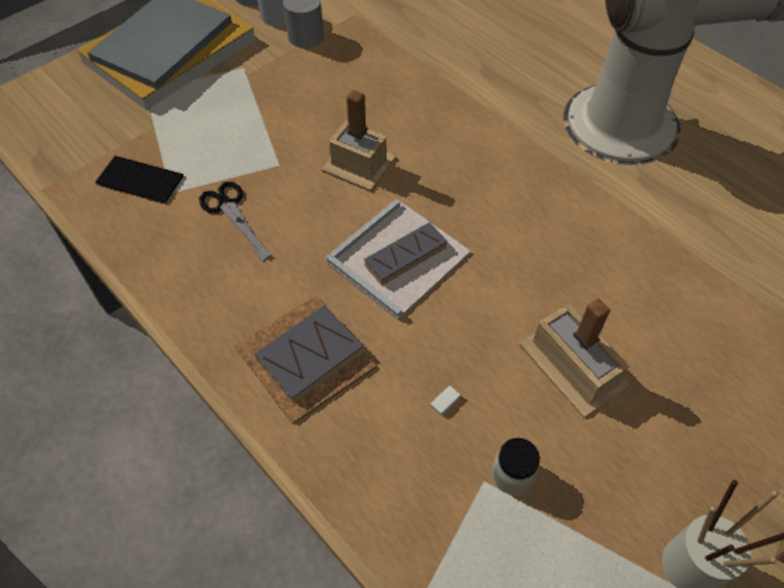

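The narrow block is on the white bed (top view, around 430,328), so I need the narrow roller, in the right-hand stand (578,380). The wide roller is in the left stand (215,368). I'll enlarge the stand and the bed.

Run:
```python
from plant import bot
import cv2,numpy as np
t=bot.snapshot("top");s=bot.snapshot("scene")
a=cv2.resize(t[175:285,262:372],None,fx=5,fy=5,interpolation=cv2.INTER_CUBIC)
b=cv2.resize(t[230:310,365:455],None,fx=8,fy=7.5,interpolation=cv2.INTER_CUBIC)
b=cv2.resize(t[235:307,370:460],None,fx=8,fy=8,interpolation=cv2.INTER_CUBIC)
c=cv2.resize(s[55:145,220:300],None,fx=6,fy=6,interpolation=cv2.INTER_CUBIC)
for n,i in zip(("bed","st","sc"),(a,b,c)): cv2.imwrite(f"pics/{n}.png",i[:,:,::-1])
```

```text
(no output)
```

View pics/bed.png

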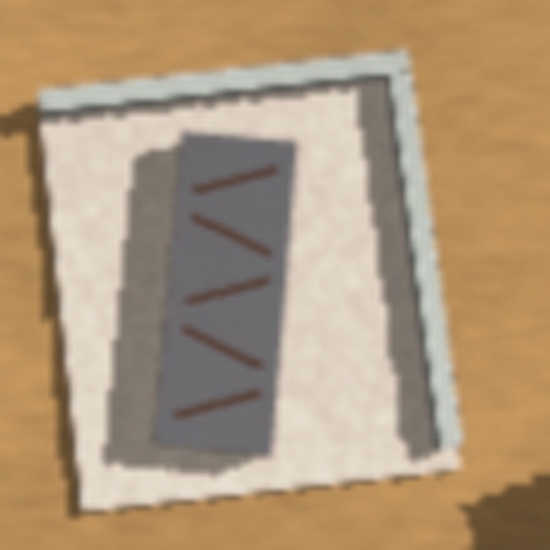

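View pics/st.png

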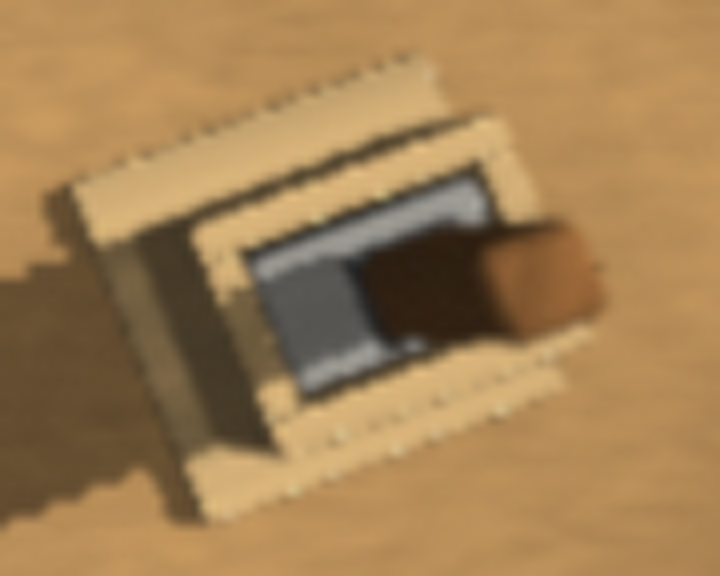

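View pics/sc.png

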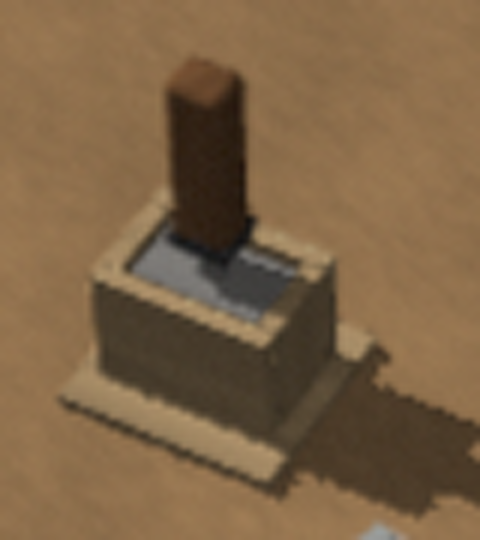

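Create h.py:
```python
from plant import bot
import numpy as np
def ray(n,px,z):
    m=bot.camera_model(n);P=m["pose"];px=np.array(px,float)
    d=np.c_[px,np.ones(len(px))]@np.linalg.inv(m["camera_matrix"]).T@P[:3,:3].T
    return P[:3,3]+d*((z-P[2,3])/d[:,2])[:,None]
def crop(p,f,o): return (np.array(p)+.5)/f-.5+np.array(o)
```

Run:
```python
from h import *
np.set_printoptions(precision=1,suppress=True)
def show(n,c):
    c=c[:,:2];print(n,c.mean(0),[ (round(np.linalg.norm(v)),round(np.degrees(np.arctan2(v[1],v[0])),1)) for v in np.roll(c,-1,0)-c])
show("block",ray("top",crop([(183,132),(297,143),(270,457),(152,443)],5,(262,175)),30))
st=(370,235)
show("rim",ray("top",crop([(195,230),(495,118),(595,330),(280,458)],8,st),70))
show("slot",ray("top",crop([(245,255),(478,165),(540,310),(305,396)],8,st),70))
show("foot",ray("top",crop([(72,188),(430,58),(566,378),(205,522)],8,st),8))
show("hand",ray("top",crop([(485,250),(575,220),(606,302),(520,340)],8,st),175))
show("handS",ray("scene",crop([(166,88),(198,58),(244,72),(210,105)],6,(220,55)),175))
from scipy.spatial.transform import Rotation as R
print(R.from_rotvec(bot.sense()["tool_rot"]).as_matrix())
```

```text
block [554.1 -44.3] [(51, np.float64(-97.3)), (140, np.float64(172.6)), (52, np.float64(81.7)), (139, np.float64(-7.7))]
rim [ 466.4 -271.1] [(85, np.float64(-71.6)), (59, np.float64(-159.3)), (89, np.float64(109.7)), (61, np.float64(16.6))]
slot [ 467.  -271.3] [(66, np.float64(-71.0)), (40, np.float64(-161.4)), (66, np.float64(107.9)), (39, np.float64(19.2))]
foot [ 466.3 -271.4] [(109, np.float64(-72.0)), (95, np.float64(-161.5)), (109, np.float64(109.4)), (97, np.float64(18.2))]
hand [ 467.1 -271.3] [(22, np.float64(-73.7)), (19, np.float64(-164.1)), (22, np.float64(111.4)), (21, np.float64(16.7))]
handS [ 467.2 -267.9] [(22, np.float64(-167.5)), (21, np.float64(113.8)), (23, np.float64(13.0)), (21, np.float64(-71.3))]
[[-0.9  0.4 -0. ]
 [ 0.4  0.9 -0. ]
 [ 0.  -0.  -1. ]]
```
Stand at (466.7,-271.2), yaw 18° (y along slot at 108° or -72°; x at 18°). But handle seems off center? Handle at the top at 467,-271 = stand center. Fine. But slot image showed handle off due to parallax. Good. From the z 58 base... fine.

Block (narrow) sits at (554, -44), with its x axis at about -7.5°. The stand and handle are at (467, -271) with yaw 18°. Plan: close along the roller's x axis, then tilt in the arm's plane.

Add to h.py:
```python
from scipy.spatial.transform import Rotation as R
def go(pos,yaz,tilt=0,taz=0):
    "to TCP pos; tool y azimuth yaz; tool z leaning 'tilt' deg from down toward azimuth of tool y"
    s=bot.sense();r=R.from_rotvec(s["tool_rot"])
    a,t=np.radians([yaz,tilt]);h=np.array([np.cos(a),np.sin(a),0]);u=np.array([0,0,1.])
    z=-np.cos(t)*u+np.sin(t)*h; y=np.cos(t)*h+np.sin(t)*u
    g=R.from_matrix(np.c_[np.cross(y,z),y,z])
    print("t",s["time_s"],"d_tool",r.inv().apply(np.array(pos)-s["tcp_pos"]).round(1),"rot_tool",(r.inv()*g).as_rotvec().round(3),"axes\n",r.as_matrix().round(3),"q",s["joint_positions"].round(2),"tcp",s["tcp_pos"].round(1),s["wrist_force"].round(1),s["finger_gap"])
```

```bash
python3 -c "
from h import *
go((467,-271,235),18)"
```

```text
t 0.2 d_tool [-534.5 -651.6    4.6] rot_tool [-0.001  0.     0.874] axes
 [[-0.928  0.374 -0.001]
 [ 0.374  0.928 -0.001]
 [ 0.    -0.001 -1.   ]] q [ 0.98  0.16  1.6   0.    1.39 -0.21] tcp [214.6 533.1 239. ] [ 0.7  0.2 -0.1] 1.0030695302912556
```

The manual's scale: shifts go in cm and turns go in units of 0.1 rad. Converting my numbers, -30.5 mm is -3.05, -25 mm is -2.5.

shift_gripper(motion=[[1, -2.5, -3.05, 0, 0, 0, 0], [1, -2.5, -3.05, 0, 0, 0, 0], [1, -2.5, -3.05, 0, 0, 0, 0], [1, -2.5, -3.05, 0, 0, 0, 0], [1, -2.5, -3.05, 0, 0, 0, 0], [1, -2.5, -3.05, 0, 0, 0, 0], [1, -2.5, -3.05, 0, 0, 0, 0], [1, -2.5, -3.05, 0, 0, 0, 0]])

```text
time_s: 0.87
tcp_pos: [309.1, 230.7, 239.5]
tool_rot: [0.596, 3.084, 0.0]
wrist_force: [1.7, 0.3, 0.1]
finger_gap: 0.999
gripper_force: 0.0
```

shift_gripper(motion=[[1, -2.5, -3.05, 0, 0, 0, 0], [1, -2.5, -3.05, 0, 0, 0, 0], [1, -2.5, -3.05, 0, 0, 0, 0], [1, -2.5, -3.05, 0, 0, 0, 0], [1, -2.5, -3.05, 0, 0, 0, 0], [1, -2.5, -3.05, 0, 0, 0, 0], [1, -2.5, -3.05, 0, 0, 0, 0], [1, -2.5, -3.05, 0, 0, 0, 0]])

```text
time_s: 1.53
tcp_pos: [403.6, -70.8, 239.7]
tool_rot: [0.599, 3.083, 0.0]
wrist_force: [0.6, 0.5, 0.3]
finger_gap: 0.999
gripper_force: 0.0
```

```bash
python3 -c "
from h import *
go((467,-271,235),18)"
```

```text
t 1.5333 d_tool [-133.7 -161.9    4.7] rot_tool [0.    0.001 0.873] axes
 [[-0.927  0.374  0.001]
 [ 0.374  0.927 -0.   ]
 [-0.001  0.    -1.   ]] q [-0.47 -0.3   2.03  0.    1.41 -1.66] tcp [403.6 -70.8 239.7] [0.6 0.5 0.3] 0.9990638172720314
```

Scaled: -30.5 mm is -3.05, -25 mm is -2.5, 0.124 rad is 1.24.

shift_gripper(motion=[[1, -2.5, -3.05, 0, 0, 0, 0], [1, -2.5, -3.05, 0, 0, 0, 0], [1, -2.5, -3.05, 0, 0, 0, 0], [1, -2.5, -3.05, 0, 0, 0, 0], [1, -2.5, -3.05, 0, 0, 0, 0], [1, 0, 0, 0, 0, 0, 1.24]])

```text
time_s: 2.03
tcp_pos: [463.0, -262.6, 238.4]
tool_rot: [-0.794, -3.039, 0.003]
wrist_force: [-1.3, -0.1, -0.5]
finger_gap: 1.004
gripper_force: 0.0
```

shift_gripper(motion=[[1, 0, 0, 0, 0, 0, 1.25], [1, 0, 0, 0, 0, 0, 1.25], [1, 0, 0, 0, 0, 0, 1.25], [1, 0, 0, 0, 0, 0, 1.25], [1, 0, 0, 0, 0, 0, 1.25], [1, 0, 0, 0, 0, 0, 1.25], [1, 0, 0, 0, 0, 0, 0], [1, 0, 0, 0, 0, 0, 0]])

```text
time_s: 2.7
tcp_pos: [462.4, -256.8, 239.4]
tool_rot: [-1.842, -2.544, -0.0]
wrist_force: [-0.4, 0.0, -0.2]
finger_gap: 1.001
gripper_force: 0.0
```

```bash
python3 -c "
from h import *
go((467,-271,131),18)"
```

```text
t 2.7 d_tool [-1.490e+01 -1.000e-01  1.084e+02] rot_tool [-0.    -0.     0.003] axes
 [[-0.312  0.95  -0.   ]
 [ 0.95   0.312  0.   ]
 [ 0.    -0.    -1.   ]] q [-0.74  0.04  1.73 -0.    1.38 -1.05] tcp [ 462.4 -256.8  239.4] [-0.4  0.  -0.2] 1.0005628409124003
```

shift_gripper(motion=[[1, -1.5, 0, 0, 0, 0, 0], [1, 0, 0, 2, 0, 0, 0], [1, 0, 0, 2.5, 0, 0, 0], [1, 0, 0, 2.5, 0, 0, 0], [1, 0, 0, 2.5, 0, 0, 0], [1, 0, 0, 1.3, 0, 0, 0], [1, 0, 0, 0, 0, 0, 0], [1, 0, 0, 0, 0, 0, 0]])

```text
time_s: 3.37
tcp_pos: [466.9, -270.9, 131.2]
tool_rot: [-1.843, -2.542, -0.0]
wrist_force: [-0.9, 0.7, 0.6]
finger_gap: 1.0
gripper_force: 0.0
```

Run:
```python
from h import *
import cv2
go((467,-271,131),18)
a=cv2.resize(bot.snapshot("scene")[30:145,190:310],None,fx=4,fy=4,interpolation=cv2.INTER_CUBIC)
b=cv2.resize(bot.snapshot("top")[220:310,365:455],None,fx=5,fy=5,interpolation=cv2.INTER_CUBIC)[:450]
cv2.imwrite("pics/g.png",np.hstack([a[:450,:],b[:450,:300]])[:,:,::-1])
```

```text
t 3.3667 d_tool [-0.2  0.1  0.2] rot_tool [-0.001 -0.001  0.002] axes
 [[-0.311  0.95  -0.001]
 [ 0.95   0.311  0.001]
 [ 0.001 -0.001 -1.   ]] q [-0.75  0.18  1.8  -0.    1.17 -1.07] tcp [ 466.9 -270.9  131.2] [-0.9  0.7  0.6] 0.9999216962388738
```

View pics/g.png

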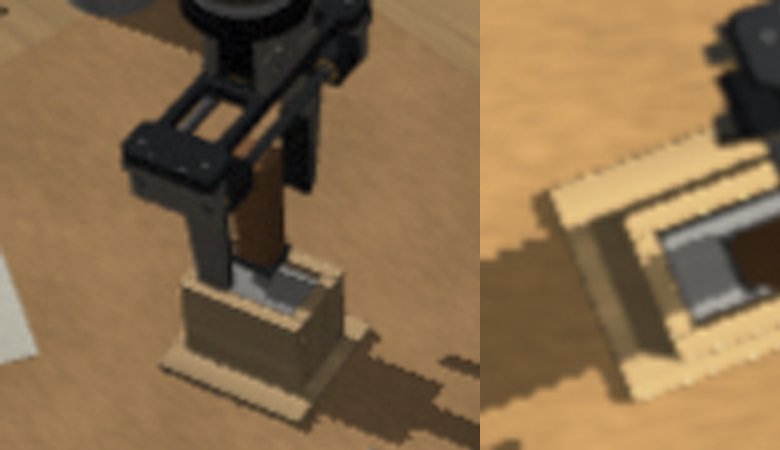

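The fingers straddle the handle (around 262,200) across its narrow side, above the rim. Close the gripper.

shift_gripper(motion=[[0, 0, 0, 0, 0, 0, 0], [0, 0, 0, 0, 0, 0, 0], [0, 0, 0, 0, 0, 0, 0], [0, 0, 0, 0, 0, 0, 0], [0, 0, 0, 0, 0, 0, 0], [0, 0, 0, 0, 0, 0, 0], [0, 0, 0, 0, 0, 0, 0], [0, 0, 0, 0, 0, 0, 0]])

```text
time_s: 4.13
tcp_pos: [467.1, -271.1, 131.6]
tool_rot: [-1.847, -2.541, -0.0]
wrist_force: [0.5, -0.2, -0.2]
finger_gap: 0.446
gripper_force: 0.0
```

shift_gripper(motion=[[0, 0, 0, 0, 0, 0, 0], [0, 0, 0, 0, 0, 0, 0], [0, 0, 0, 0, 0, 0, 0], [0, 0, 0, 0, 0, 0, 0]])

```text
time_s: 4.47
tcp_pos: [467.2, -271.1, 131.6]
tool_rot: [-1.847, -2.541, -0.0]
wrist_force: [0.3, 0.2, -0.4]
finger_gap: 0.26
gripper_force: 30.0
```

Scaled: -12 mm is -1.2, -8 mm is -0.8.

shift_gripper(motion=[[0, 0, 0, -0.5, 0, 0, 0], [0, 0, 0, -1.2, 0, 0, 0], [0, 0, 0, -1.8, 0, 0, 0], [0, 0, 0, -1.8, 0, 0, 0], [0, 0, 0, -1.8, 0, 0, 0], [0, 0, 0, -1.8, 0, 0, 0], [0, 0, 0, -1.5, 0, 0, 0], [0, 0, 0, -0.8, 0, 0, 0]])

```text
time_s: 5.13
tcp_pos: [467.9, -271.8, 246.8]
tool_rot: [1.844, 2.538, -0.001]
wrist_force: [0.7, -0.2, -2.1]
finger_gap: 0.26
gripper_force: 30.0
```

shift_gripper(motion=[[0, 0, 0, -0.8, 0, 0, 0], [0, 0, 0, 0, 0, 0, 0], [0, 0, 0, 0, 0, 0, 0]])

```text
time_s: 5.38
tcp_pos: [467.1, -271.0, 251.4]
tool_rot: [-1.847, -2.541, -0.0]
wrist_force: [-0.3, -0.2, -2.3]
finger_gap: 0.258
gripper_force: 30.0
```

Run:
```python
from h import *
# roller origin is 98+6=104 ahead of TCP along tool z
yaz=-7.5; d=np.array([np.cos(np.radians(yaz)),np.sin(np.radians(yaz))])
L=104*np.sin(np.pi/4)
p=np.r_[np.array([554,-44.3])-L*d,140+L]; print("final",p)
go(p,yaz,45)
go((466,-33,290),yaz,0)
```

```text
final [481.090032   -34.70122061 213.53910524]
t 5.3833 d_tool [220.4  86.3  37.9] rot_tool [-0.772 -0.175  0.422] axes
 [[-0.309  0.951 -0.   ]
 [ 0.951  0.309  0.   ]
 [ 0.    -0.    -1.   ]] q [-0.75  0.06  1.68 -0.    1.4  -1.06] tcp [ 467.1 -271.   251.4] [-0.3 -0.2 -2.3] 0.2583836792326032
t 5.3833 d_tool [226.7  72.5 -38.5] rot_tool [-0.    -0.     0.445] axes
 [[-0.309  0.951 -0.   ]
 [ 0.951  0.309  0.   ]
 [ 0.    -0.    -1.   ]] q [-0.75  0.06  1.68 -0.    1.4  -1.06] tcp [ 467.1 -271.   251.4] [-0.3 -0.2 -2.3] 0.2583836792326032
```

Scaled: 34 mm is 3.4, 32 mm is 3.2.

shift_gripper(motion=[[0, 1.4, 0.54, 0, 0, 0, 0], [0, 2.8, 1.1, 0, 0, 0, 0], [0, 3, 1.2, 0, 0, 0, 0], [0, 3.4, 1.3, 0, 0, 0, 0], [0, 3.4, 1.3, 0, 0, 0, 0], [0, 3.2, 1.3, 0, 0, 0, 0], [0, 2.8, 1.1, 0, 0, 0, 0], [0, 1.6, 0.6, 0, 0, 0, 0]])

```text
time_s: 6.05
tcp_pos: [479.6, -35.6, 250.4]
tool_rot: [-1.842, -2.541, -0.001]
wrist_force: [0.3, 0.2, -1.6]
finger_gap: 0.263
gripper_force: 30.0
```

shift_gripper(motion=[[0, 0.4, 0.2, 0, -0.482, -0.11, 0.264], [0, 0, 0, 0, -0.965, -0.219, 0.527], [0, 0, 0, 0, -0.965, -0.219, 0.527], [0, 0, 0, 0, -0.965, -0.219, 0.527], [0, 0, 0, 0, -0.965, -0.219, 0.527], [0, 0, 0, 0, -0.965, -0.219, 0.527], [0, 0, 0, 0, -0.965, -0.219, 0.527], [0, 0, 0, 0, -0.965, -0.219, 0.527]])

```text
time_s: 6.72
tcp_pos: [480.4, -34.4, 249.9]
tool_rot: [1.866, 1.682, 0.642]
wrist_force: [0.7, 0.4, -2.3]
finger_gap: 0.261
gripper_force: 30.0
```

shift_gripper(motion=[[0, 0, 0, 0, -0.482, -0.11, 0.264], [0, 0, 0, 0, 0, 0, 0], [0, 0, 0, 0, 0, 0, 0]])

```text
time_s: 6.97
tcp_pos: [480.4, -34.2, 249.9]
tool_rot: [1.857, 1.63, 0.672]
wrist_force: [-0.4, -1.1, -1.6]
finger_gap: 0.259
gripper_force: 30.0
```

```bash
python3 -c "
from h import *
go((481.1,-34.7,213.5),-7.5,45)"
```

```text
t 6.9667 d_tool [ -0.4 -25.1  26.3] rot_tool [-0.004 -0.001  0.001] axes
 [[ 0.129  0.704  0.699]
 [ 0.992 -0.092 -0.091]
 [ 0.     0.705 -0.71 ]] q [-0.48 -0.75  2.46  0.38  0.72 -0.55] tcp [480.4 -34.2 249.9] [-0.4 -1.1 -1.6] 0.25861844415919943
```

shift_gripper(motion=[[0, 0, -0.6, 0.6, 0, 0, 0], [0, 0, -1, 1, 0, 0, 0], [0, 0, -0.9, 1, 0, 0, 0], [0, 0, 0, 0, 0, 0, 0], [0, 0, 0, 0, 0, 0, 0], [0, 0, 0, 0, 0, 0, 0], [0, 0, 0, 0, 0, 0, 0], [0, 0, 0, 0, 0, 0, 0]])

```text
time_s: 7.63
tcp_pos: [482.6, -35.6, 216.7]
tool_rot: [1.854, 1.626, 0.674]
wrist_force: [0.7, -0.1, -1.9]
finger_gap: 0.259
gripper_force: 30.0
```

Run:
```python
from h import *
import cv2
go((481.1,-34.7,213.5),-7.5,45)
a=cv2.resize(bot.snapshot("scene")[60:285,150:400],None,fx=1.6,fy=2*.8,interpolation=cv2.INTER_CUBIC)
b=cv2.resize(bot.snapshot("top")[165:300,245:380],(360,360),interpolation=cv2.INTER_CUBIC)
cv2.imwrite("pics/f.png",np.hstack([a[:360],b])[:,:,::-1])
m=bot.camera_model("top");i=np.linalg.inv(m["pose"])
p=m["camera_matrix"]@(i@[554,-44.3,140,1])[:3];p=p[:2]/p[2];print("expected roller centre in crop",400+(p[0]-245)*360/135,(p[1]-165)*360/135)
```

```text
t 7.6333 d_tool [ 0.7 -3.4  1.1] rot_tool [0.001 0.001 0.001] axes
 [[ 0.131  0.7    0.702]
 [ 0.991 -0.092 -0.093]
 [-0.001  0.708 -0.706]] q [-0.48 -0.69  2.5   0.43  0.62 -0.61] tcp [482.6 -35.6 216.7] [ 0.7 -0.1 -1.9] 0.2594945573928864
expected roller centre in crop 573.8912601084943 166.91863824056418
```

View pics/f.png

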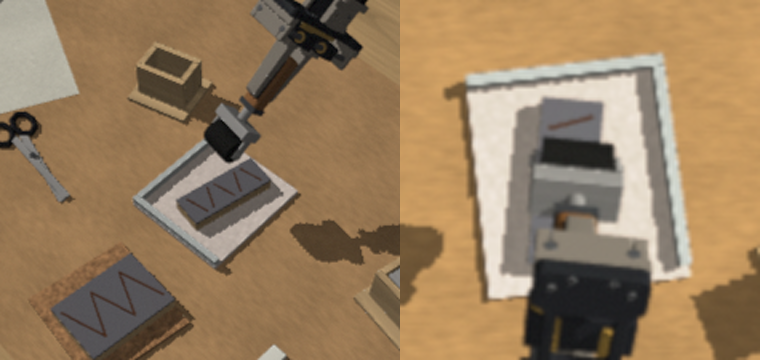

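The roller hangs over the narrow block. In the right half of the picture its rubber is at about (578,153) with the yoke just below, which fits the predicted axis at (574,167). It lies across the block's width and its handle is tilted at 45°, with nothing touching.

shift_gripper(motion=[[0, 0, 0, 0, 0, 0, 0], [0, 0, 0, 0, 0, 0, 0], [0, 0, 0, 0, 0, 0, 0], [0, 0, 0, 0, 0, 0, 0]])

```text
time_s: 8.07
tcp_pos: [482.1, -35.3, 215.6]
tool_rot: [1.855, 1.627, 0.673]
wrist_force: [-0.4, -0.6, -2.6]
finger_gap: 0.261
gripper_force: 30.0
```

```bash
python3 -c "
from plant import bot
print(bot.finish_job())"
```

```text
the job is handed in; nothing more can be done
None
```

I handed the job in at 8.1 s with the narrow roller held over the middle of the narrow block on the print bed, about 10 cm above it, level across its width and tilted 45° along its length; no verdict came back.

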